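# Match the range switch of the odd power unit

### The arm

A 7-joint arm with a two-finger parallel gripper is mounted at the origin on the work surface. World frame = base frame: x ahead of the robot, y to its left, z up, the work surface at z = 0. Lengths are in m, angles in rad, forces in N, time in s.
With the tool pointing down it reaches from about 0.4 to 0.85 m from the base axis. Payload 10.4 kg.
Tool frame: the origin (TCP) lies midway between the tips of the shut fingers; the grasp point (between the pads) lies 19 mm behind it; z points along the fingers, y is the direction in which the jaws open and shut (so a half turn about z gives the same grasp; the last joint's range is limited). The gripper opens to 85 mm and grips with 20 to 120 N. Pads are 22 mm wide; open, the fingers measure 114 mm over their backs; the gripper's body (76 mm by 85 mm) begins 54 mm behind the grasp point. The pads swing forward as they close: fully open they stand 13 mm farther back than shut.
Start: joints at [-1.325, 0.332, -0.065, 1.46, 0.022, 1.35, -0.088], TCP at [0.166, 0.603, 0.231] pointing down, gripper open.
Joint ranges: [-2.6, 2.6], [-0.5, 2.12], [-1.47, 1.34], [0.16, 2.42], [-1.27, 4.41], [0.06, 2.06], [-2.6, 2.6]. Speed limits (rad/s): [2.22, 2.22, 2.79, 2.79, 3.14, 3.14, 3.14].

### API

Orientations are given as a unit quaternion [x, y, z, w].
In Python, from workcell import manip, viewer gives the robot as it stands.
- The arm moves only by the tool move_arm, never from a script. Its argument "deltas" is a list of rows, each a list of 7 numbers: the shift along the tool's x, y, z in m, then the turn, a rotation vector about the tool's x, y, z in degrees, then the opening, from -1 (shut) to 1 (fully open). In form: [[dx, dy, dz, wx, wy, wz, gripper], ...]. A call has 1 to 10 rows; each row shifts and turns the commanded pose from where the row before left it, along the tool's axes as they then stand; what a row does not reach is not made up. A row lasts 1/8 s, in which the tool goes at most 62.5 mm and 10.7 degrees, less where a joint would pass 70% of its speed; a pose out of reach is approached as far as the arm can. A call with a gripper value outside its range is refused whole. The fingers move at their own pace and stop on an object; "force" is the grip in N (left out, the last holds). Time passes only in rows, so rows that do not move let the fingers close. It gives the time, the measured TCP pose, the force and the opening at its end, in the units of the state.
- manip.get_obs(): the state, without advancing time (a new reading comes with each control period).
- viewer.camera(name): name is "side" or "top" or "wrist"; returns (picture, depth): 480x640x3 uint8, red, green, blue; 480x640 float32, m along the optical axis (not along the pixel's ray), 0 where there is no reading.
- viewer.calibration(name): a dict with "fx", "fy", "cx", "cy" (pixels), "dist" ([k1, k2, p1, p2, k3] as OpenCV has them; the pictures are not rectified), "R" (3x3) and "t" (3): a world point X has camera coordinates R X + t; the wrist camera has in their place "T_tool_cam" (4x4, takes a point from camera to tool coordinates, whose origin is the TCP and whose axes are the flange's). Camera axes: x right, y down, z forward; pixel columns grow to the right and rows downward; lengths in m; the calibration is good to about 2 mm. A picture is of the moment at which its call begins: read the wrist's pose just before it. calibration takes no time and is no camera call.
- manip.hand_in(): hands the job in, once; it reports no verdict.
The state is a dict: "clock": time; "joint_pos": joint angles; "joint_velocities": joint speeds; "tau": joint torques, N m; "position": TCP position; "ee_rot": TCP orientation; "ft_force": force on the tool from outside, world axes, zero at the start; "torque": the same for the moment, N m; "grip_width": opening from 0.0 (shut) to 1.0 (fully open).
Only numpy, scipy, OpenCV 4.12 (cv2) and the standard library are available. Lean on these libraries where they do the work, as an engineer would, in place of code of your own. Each camera call takes 0.05 s, during which the arm holds its last target.

### The job

Two of the three power units have their slotted range switch set with the slot running front to back; on the third it lies across. Take the wide screwdriver out of its wooden block, turn that third switch clockwise with it a quarter turn, right to its stop, so that it matches the others, and put the screwdriver back fully down and upright in its block without dropping it. Work the switch with the screwdriver only, do not touch the units with the gripper, and leave the other two switches and everything else on the bench as they are.

Things in the scene. Friction and masses are not known exactly. Their poses are not given: they have to be found in the camera images.
- unit_a: Low-voltage power unit, grey box 130 (its x) x 120 (its y) x 65 mm high, fixed to the bench; origin at the centre of its underside, front (terminals, rocker) faces its -x. This is the odd one: its switch starts at 0 to 0.08.
- switch_a (a joint): Angle (rad) of the slotted range switch in the middle of that unit's top. Axis vertical, positive = clockwise seen from above. Hard stops at 0 (slot across the unit, along its y) and 1.571 (slot front to back, along its x). Friction torque 0.10 N m; it stays where it is left. This is the odd one: its switch starts at 0 to 0.08.
- switch_a_slot (a point): Centre of the slot's mouth in the top face of that switch, on its turning axis, 78 mm above the bench. x along the slot, turning with the switch; z up. The switch is a metal disc 53 mm across, 13 mm high. Slot 32 mm long, 8 mm deep, 6 mm wide in its lower 5 mm, long sides flaring at 45 degrees to 12 mm wide at the mouth.
- unit_b: Low-voltage power unit, grey box 130 (its x) x 120 (its y) x 65 mm high, fixed to the bench; origin at the centre of its underside, front (terminals, rocker) faces its -x. Its switch is already set (starts at 1.53 to 1.57).
- switch_b (a joint): Angle (rad) of the slotted range switch in the middle of that unit's top. Axis vertical, positive = clockwise seen from above. Hard stops at 0 (slot across the unit, along its y) and 1.571 (slot front to back, along its x). Friction torque 0.10 N m; it stays where it is left. Its switch is already set (starts at 1.53 to 1.57).
- switch_b_slot (a point): Centre of the slot's mouth in the top face of that switch, on its turning axis, 78 mm above the bench. x along the slot, turning with the switch; z up. The switch is a metal disc 53 mm across, 13 mm high. Slot 32 mm long, 8 mm deep, 6 mm wide in its lower 5 mm, long sides flaring at 45 degrees to 12 mm wide at the mouth.
- unit_c: Low-voltage power unit, grey box 130 (its x) x 120 (its y) x 65 mm high, fixed to the bench; origin at the centre of its underside, front (terminals, rocker) faces its -x. Its switch is already set (starts at 1.53 to 1.57).
- switch_c (a joint): Angle (rad) of the slotted range switch in the middle of that unit's top. Axis vertical, positive = clockwise seen from above. Hard stops at 0 (slot across the unit, along its y) and 1.571 (slot front to back, along its x). Friction torque 0.10 N m; it stays where it is left. Its switch is already set (starts at 1.53 to 1.57).
- switch_c_slot (a point): Centre of the slot's mouth in the top face of that switch, on its turning axis, 78 mm above the bench. x along the slot, turning with the switch; z up. The switch is a metal disc 53 mm across, 13 mm high. Slot 32 mm long, 8 mm deep, 6 mm wide in its lower 5 mm, long sides flaring at 45 degrees to 12 mm wide at the mouth.
- driver_mid (a point): Wide flat screwdriver, 160 mm long, 0.18 kg, standing blade down in its block. This point is on its axis, 80 mm above the blade's end. z from blade to handle, x along the blade's width. The handle, 1 to 80 mm above this point, is a block 34 mm wide along x, 24 mm thick along y: close the fingers along y on its flats. A half turn about z makes no difference.
- driver_tip (a point): Centre of the end of the screwdriver's blade, same axes as driver_mid; it starts 15 mm above the bench. The blade is 24 mm wide along x, 3.2 mm thick along y, 16 mm long, on a 10 mm round shank.
- driver: The same screwdriver; origin at the end of the blade, same axes. A round guard between shank and handle, 44 mm across, lies 75 to 81 mm above the blade's end.
- stand: Wooden block 90 (its x) x 100 (its y) x 90 mm high, fixed to the bench; origin at the centre of its underside, z up.
- stand_mouth (a point): Centre of the block's slot-shaped hole at the block's top, 90 mm above the bench; the hole is 34 mm long along x of this frame, 18 mm wide along y, 85 mm deep, with a 3 mm chamfer. Stored, the driver hangs blade down in the hole with its guard flat on the block, blade width along the hole's length; either way round is right.
- bottle: Bystander: amber bottle with black cap, 60 mm across, 130 mm high; origin at the centre of its underside.
- beaker: Bystander: open glass beaker, 76 mm across, 90 mm high; origin at the centre of its underside.
- tile: Bystander: white spotting tile 90 x 120 x 12 mm lying flat; origin at the centre of its underside.
Things that resemble listed ones, but are neither listed nor needed, are in the scene too. What is shaped like the driver but red is not meant. Leave any yellow look-alike of the unit_c alone.

How it is judged:
By the outcome, as a careful person would: the job done as asked, in the order asked, and still so for the second after the job is handed in, with the robot touching nothing.
It also fails if it takes over 54 s, if anything falls off the work surface, if the arm or the gripper's body presses on something with over 40 N, if the wrist force passes 120 N, or if a joint passes its speed limit or range.

## Working session

There is one attempt and no reset: what is moved stays moved. The work goes in short steps, Python scripts to look and compute and a tool call to move; the robot and the scene stay as the last step left them, time stands still between calls to the robot, and variables do not carry over. Pictures are saved under pics/ and viewed, and the job is handed in when it is done.

Besides the shell and the picture viewer there is one more tool, called after "Request:" as a command line: name --pt "numbers of a row" for each row, then --argument value for the rest. move_arm: Moves the arm, as the interface text tells. Its arguments: {"type":"object","properties":{"deltas":{"type":"array"},"force":{"type":"number"}},"required":["deltas"]}

```bash
mkdir -p pics; ls; python3 - <<'E'
from workcell import manip, viewer
import cv2, numpy as np
print(manip.get_obs())
for n in ("side","top","wrist"):
    p,d=viewer.camera(n); cv2.imwrite(f"pics/{n}0.png",p[:,:,::-1]); np.save(f"{n}_d0.npy",d); np.save(f"{n}_p0.npy",p)
    print(n,viewer.calibration(n))
E
```

```text
pics
{'clock': 0.0, 'joint_pos': array([-1.32461566,  0.33290131, -0.06472955,  1.46097269,  0.02161044,
        1.34991281, -0.08852538]), 'joint_velocities': array([ 0.00071317,  0.00055275, -0.00032822,  0.00143779,  0.00145567,
       -0.00117966,  0.00200309]), 'tau': array([-6.48541572e-04, -6.25458884e+01,  4.87060763e-02, -3.91598082e+01,
        1.61468057e-02,  9.84753133e-03, -1.44169690e-05]), 'position': array([0.16586032, 0.6021802 , 0.23048265]), 'ee_rot': array([ 1.33972999e-01,  9.90984700e-01, -7.46153002e-04, -6.49372499e-05]), 'ft_force': array([-0.27715881, -0.6626036 , -0.24097322]), 'torque': array([ 0.02047119,  0.03236187, -0.00789265]), 'grip_width': 0.9961193138816369}
side {'fx': 595.6028309079601, 'fy': 595.6028309079601, 'cx': 329.37344933301125, 'cy': 238.98644797084052, 'dist': array([-0.05845332,  0.        ,  0.        ,  0.        ,  0.        ]), 'R': array([[ 0.99822321, -0.05806114,  0.01339096],
       [-0.03651839, -0.77371833, -0.63247637],
       [ 0.04708313,  0.63086357, -0.7744639 ]]), 't': array([-0.51618791,  0.07934955,  1.62600298])}
t
[... 229 characters left out ...]
88536],
       [-0.98869812, -0.00753113, -0.14973081],
       [ 0.14989423, -0.03110807, -0.98821253]]), 't': array([-0.02331214,  0.49183245,  1.08525266])}
wrist {'fx': 419.3230710308413, 'fy': 419.3230710308413, 'cx': 316.23400473997657, 'cy': 242.66678800981364, 'dist': array([0.00592216, 0.        , 0.        , 0.        , 0.        ]), 'T_tool_cam': array([[ 1.20748825e-03, -9.51352410e-01, -3.08102473e-01,
         8.01444096e-02],
       [ 9.99999252e-01,  1.08907349e-03,  5.56291082e-04,
        -4.62344043e-06],
       [-1.93682626e-04, -3.08102914e-01,  9.51353014e-01,
        -1.42374094e-01],
       [ 0.00000000e+00,  0.00000000e+00,  0.00000000e+00,
         1.00000000e+00]])}
```

View pics/top0.png

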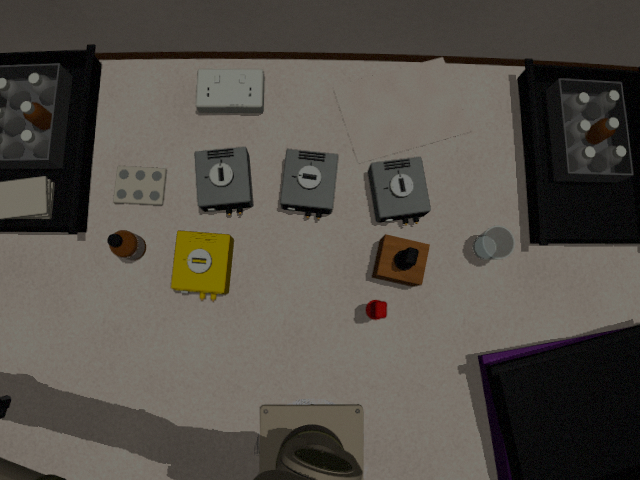

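View pics/side0.png

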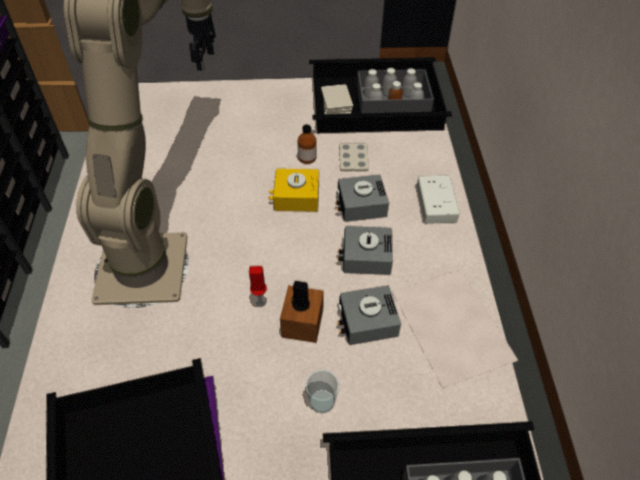

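View pics/wrist0.png

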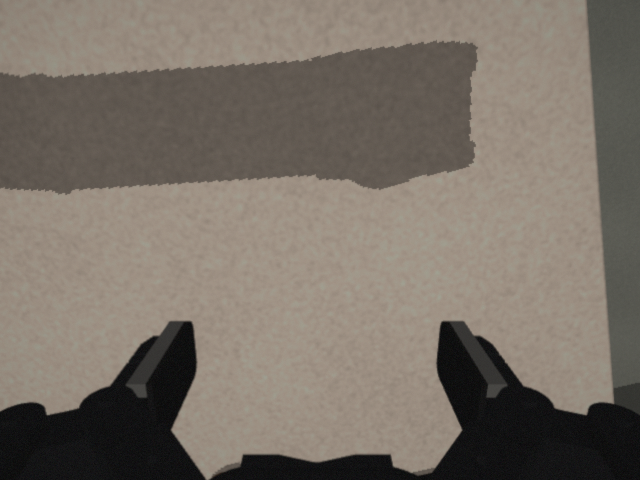

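Top view: three grey units at (222,180), (309,182) and (400,190). The middle one has its slot running across, so it is unit_a. The driver block is at (400,260), with the red look-alike at (376,310) and the yellow unit at (202,262). I'll measure these now.

```bash
cat > h.py <<'E'
import numpy as np, cv2
from workcell import manip, viewer
from scipy.spatial.transform import Rotation as Ro
def K(c): return np.array([[c['fx'],0,c['cx']],[0,c['fy'],c['cy']],[0,0,1]])
def pose(n,obs=None):
    c=viewer.calibration(n)
    if n!='wrist': return c['R'].T, -c['R'].T@c['t']
    o=obs; T=np.eye(4); T[:3,:3]=Ro.from_quat(o['ee_rot']).as_matrix(); T[:3,3]=o['position']
    W=T@c['T_tool_cam']; return W[:3,:3],W[:3,3]
def plane(n,uv,z,obs=None):
    c=viewer.calibration(n); R,C=pose(n,obs)
    p=cv2.undistortPoints(np.float64(uv).reshape(-1,1,2),K(c),c['dist']).reshape(-1,2)
    d=np.c_[p,np.ones(len(p))]@R.T
    return C+d*((z-C[2])/d[:,2])[:,None]
def cloud(n,dep,obs=None):
    c=viewer.calibration(n); R,C=pose(n,obs)
    v,u=np.mgrid[:480,:640]; p=cv2.undistortPoints(np.stack([u,v],-1).reshape(-1,1,2).astype(float),K(c),c['dist']).reshape(-1,2)
    d=dep.reshape(-1,1); return ((np.c_[p,np.ones(len(p))]*d)@R.T+C).reshape(480,640,3)
E
python3 - <<'E'
from h import *
p=np.load('top_p0.npy'); d=np.load('top_d0.npy'); X=cloud('top',d)
hsv=cv2.cvtColor(p,cv2.COLOR_RGB2HSV)
print('bench z',np.median(X[330:360,250:330,2]))
# block top by depth & brown
br=cv2.inRange(hsv,(5,100,60),(20,255,255)); 
m=np.zeros_like(br); m[225:295,360:440]=1
top=((br>0)|True)&(m>0)&(abs(X[...,2]-.09)<.008)
P=X[top]; print('block n',len(P)); r=cv2.minAreaRect(np.float32(P[:,:2]*1000)); print(r,np.median(P[:,2]))
hd=(m>0)&(X[...,2]>.145); P=X[hd]; print('handle',len(P),cv2.minAreaRect(np.float32(P[:,:2]*1000)),np.percentile(P[:,2],[5,50,95]))
for nm,(u,v) in dict(c=(222,176),a=(309,177),b=(401,186)).items():
    m=np.zeros_like(br); cv2.circle(m,(u,v),22,1,-1)
    q=(m>0)&(abs(X[...,2]-.078)<.006)&(p.min(-1)>130)
    ys,xs=np.nonzero(q); 
    cn=max(cv2.findContours(q.astype(np.uint8),cv2.RETR_EXTERNAL,cv2.CHAIN_APPROX_NONE)[0],key=cv2.contourArea)
    e=plane('top',cn.reshape(-1,2),.078); el=cv2.fitEllipse(np.float32(e[:,:2]*1000)); print(nm,el,np.median(X[q][:,2]))
    m2=np.zeros_like(br); m2[v-35:v+45,u-40:u+40]=1
    B=X[(m2>0)&(abs(X[...,2]-.065)<.007)]; print('box',cv2.minAreaRect(np.float32(B[:,:2]*1000)),len(B))
cv2.imwrite('pics/topz.png',cv2.resize(p[130:330,260:460,::-1],(800,800)[:2] if 0 else (600,600),interpolation=cv2.INTER_CUBIC))
E
```

```text
bench z -0.0009912999249334087
block n 1573
((435.9588623046875, -197.04164123535156), (99.70735931396484, 90.95562744140625), 77.2565689086914) 0.0890745281337979
handle 268 ((375.7939453125, -103.06024169921875), (35.637451171875, 254.0973358154297), 31.957902908325195) [0.15152548 0.17287811 1.14684607]Traceback (most recent call last):
  File "<stdin>", line 15, in <module>
ValueError: max() iterable argument is empty
```

```bash
python3 - <<'E'
from h import *
p=np.load('top_p0.npy'); d=np.load('top_d0.npy'); X=cloud('top',d)
m0=np.zeros((480,640),np.uint8)
m=m0.copy(); m[225:295,360:440]=1
hd=(m>0)&(abs(X[...,2]-.175)<.008); P=X[hd]; print('handle',len(P),cv2.minAreaRect(np.float32(P[:,:2]*1000)),np.percentile(P[:,2],[5,50,95]))
for nm,(u,v) in dict(c=(222,176),a=(309,177),b=(401,186)).items():
    m=m0.copy(); cv2.circle(m,(u,v),20,1,-1)
    print(p[v,u-9],X[v,u-9], X[v-20,u-10])
    q=((m>0)&(X[...,2]>.072)).astype(np.uint8)
    cn=max(cv2.findContours(q,cv2.RETR_EXTERNAL,cv2.CHAIN_APPROX_NONE)[0],key=cv2.contourArea)
    e=plane('top',cn.reshape(-1,2),.078); print(nm,cv2.fitEllipse(np.float32(e[:,:2]*1000)))
    m2=m0.copy(); m2[v-35:v+45,u-40:u+40]=1
    B=X[(m2>0)&(abs(X[...,2]-.064)<.006)]; print('box',cv2.minAreaRect(np.float32(B[:,:2]*1000)),len(B))
cv2.imwrite('pics/topz.png',cv2.resize(p[130:330,260:460,::-1],(600,600),interpolation=cv2.INTER_CUBIC))
E
```

```text
handle 199 ((433.98199462890625, -196.55429077148438), (24.772865295410156, 34.00986862182617), 71.36334991455078) [0.16876918 0.17307808 0.17659805]
[122 122 114] [0.62048702 0.22170717 0.07595965] [0.67023332 0.22798112 0.06543879]
c ((624.660400390625, 204.60479736328125), (50.732421875, 51.95663833618164), 9.778138160705566)
box ((624.25390625, 204.20484924316406), (131.6837158203125, 120.03382110595703), 6.406865119934082) 2496
[123 125 120] [0.6197791  0.02793343 0.07595769] [0.6702261  0.0308546  0.06321348]
a ((620.5457153320312, 7.266317367553711), (50.76331329345703, 51.84865951538086), 82.7375717163086)
box ((620.7950439453125, 7.172176361083984), (120.20402526855469, 132.385986328125), 84.40184783935547) 2562
[111 115 107] [ 0.600721   -0.17729893  0.07944023] [ 0.65121189 -0.17854776  0.065521  ]
b ((604.4254760742188, -198.15835571289062), (50.76276779174805, 51.20528793334961), 53.62703323364258)
box ((604.3742065429688, -199.49375915527344), (132.11209106445312, 121.30915832519531), 9.006078720092773) 2482
```

```bash
sleep 1
```

```text
(no output)
```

View pics/topz.png

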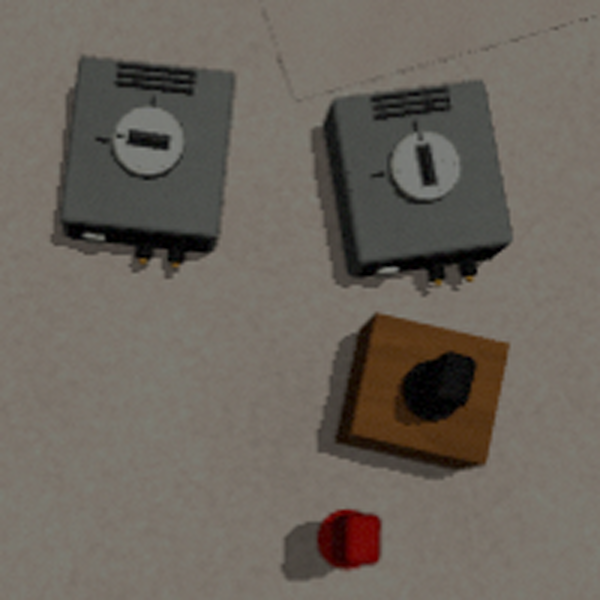

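Measured: driver at about (0.435, -0.197), block yaw about -13°. Switch a is at (0.6205, 0.0072) with unit yaw about -5.6°. I'll go above switch a first for a close look with the wrist camera.

Request:
move_arm --pt "-0.04 -0.033 -0.003 0 0 0 1" --pt "-0.04 -0.033 -0.003 0 0 0 1" --pt "-0.04 -0.033 -0.003 0 0 0 1" --pt "-0.04 -0.033 -0.003 0 0 0 1" --pt "-0.04 -0.033 -0.003 0 0 0 1" --pt "-0.04 -0.033 -0.003 0 0 0 1" --pt "-0.04 -0.033 -0.003 0 0 0 1" --pt "-0.04 -0.033 -0.003 0 0 0 1" --pt "-0.04 -0.033 -0.003 0 0 0 1" --pt "-0.04 -0.033 -0.003 0 0 0 1"

```text
clock: 1.4
position: [0.4646, 0.1766, 0.2614]
ee_rot: [0.134, 0.991, 0.0, -0.0]
ft_force: [0.9, 0.5, 0.0]
grip_width: 1.0
```

Request:
move_arm --pt "-0.04 -0.033 0 0 0 0 1" --pt "-0.04 -0.033 0 0 0 0 1" --pt "0 0 0 0 0 10 1" --pt "0 0 0 0 0 10 1" --pt "0 0 0 0 0 10 1" --pt "0 0 0 0 0 10 1" --pt "0 0 0 0 0 10 1" --pt "0 0 0 0 0 10 1" --pt "0 0 0 0 0 10 1" --pt "0 0 0 0 0 10 1"

```text
clock: 2.65
position: [0.5234, 0.0933, 0.2611]
ee_rot: [0.742, 0.671, -0.0, -0.0]
ft_force: [-0.1, -0.3, -0.5]
grip_width: 0.999
```

```bash
python3 - <<'E'
from h import *
import pickle
o=manip.get_obs(); p,d=viewer.camera('wrist'); pickle.dump((o,p,d),open('w1.pkl','wb'))
print(o['clock'],o['position'],o['ee_rot'],o['joint_pos'])
cv2.imwrite('pics/w1.png',p[:,:,::-1])
E
```

```text
2.65 [0.52339095 0.09328611 0.26107546] [ 7.41573003e-01  6.70872145e-01 -1.68142318e-04 -1.36946168e-04] [-0.7399712   0.10545569  0.51950429  1.68777448 -0.0535072   1.36290955
 -0.31181609]
```

View pics/w1.png

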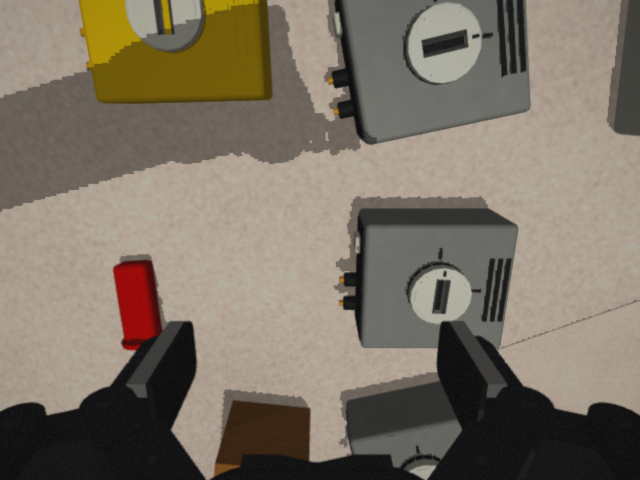

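Wrist view: unit a's disc is at about (441,294) with the slot near-vertical, i.e. along world y. Unit c is above it and the block is at the bottom. I'll measure switch a here.

```bash
python3 - <<'E'
from h import *
import pickle
o,p,d=pickle.load(open('w1.pkl','rb')); X=cloud('wrist',d,o)
m=np.zeros((480,640),np.uint8); cv2.circle(m,(441,294),40,1,-1)
q=((m>0)&(p.min(-1)>140)&(X[...,2]>.070)).astype(np.uint8)
cn=max(cv2.findContours(q,cv2.RETR_EXTERNAL,cv2.CHAIN_APPROX_NONE)[0],key=cv2.contourArea)
h=cv2.convexHull(cn).reshape(-1,2)
e=plane('wrist',h,.078,o); print('disc',cv2.fitEllipse(np.float32(e[:,:2]*1000)),cv2.minEnclosingCircle(np.float32(e[:,:2]*1000)),np.median(X[q>0][:,2]))
# slot: dark in the disc
m2=np.zeros_like(m); cv2.fillConvexPoly(m2,h.astype(int),1)
m2=cv2.erode(m2,np.ones((7,7)))
s=((m2>0)&(p.max(-1)<110)).astype(np.uint8)
for c in sorted(cv2.findContours(s,cv2.RETR_EXTERNAL,cv2.CHAIN_APPROX_NONE)[0],key=cv2.contourArea)[-2:]:
    print(cv2.contourArea(c),c.reshape(-1,2).mean(0),cv2.minAreaRect(np.float32(plane('wrist',c.reshape(-1,2),.078,o)[:,:2]*1000)))
B=X[200:352,340:520].reshape(-1,3); B=B[abs(B[:,2]-.065)<.005]; print(cv2.minAreaRect(np.float32(B[:,:2]*1000)),np.median(B[:,2]))
cv2.imwrite('pics/w1z.png',cv2.resize(p[190:360,330:530,::-1],None,fx=3.5,fy=3.5,interpolation=cv2.INTER_CUBIC))
E
```

```text
disc ((620.2652587890625, 9.100725173950195), (50.78654861450195, 50.84129333496094), 6.072425842285156) ((620.204345703125, 9.064702033996582), 25.59149932861328) 0.07750342702088592
8.5 [444.45454545 273.81818182] ((623.469970703125, 29.37107276916504), (3.600551128387451, 2.5002031326293945), 84.3875732421875)
413.5 [440.76404494 296.28089888] ((620.236328125, 8.840951919555664), (31.170551300048828, 11.529443740844727), 81.50764465332031)
((619.532470703125, 9.693103790283203), (119.24918365478516, 130.4595184326172), 84.29513549804688) 0.06452632662587499
```

View pics/w1z.png

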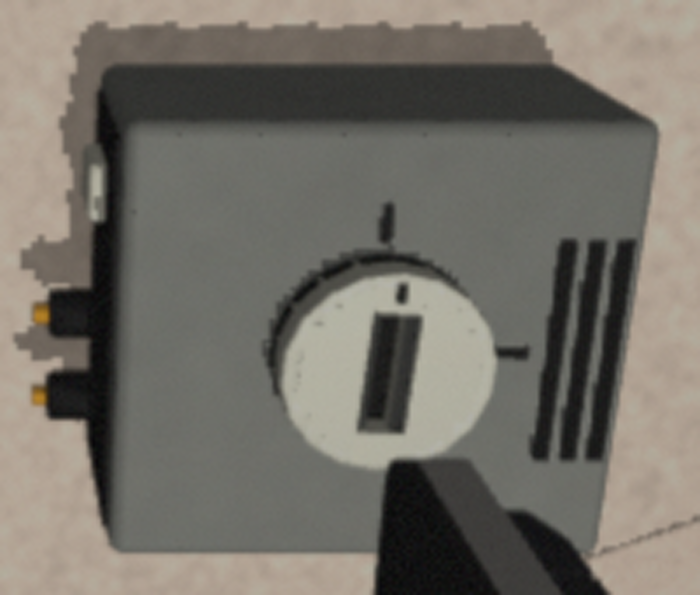

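Switch a is at (0.6203, 0.0085) with the slot at 81.5° and the unit at 84.3°, so its angle is about 0.05 rad. Next I'll go near the driver for a close look.

Request:
move_arm --pt "-0.047 -0.015 -0.006 0 0 10 1"

```text
clock: 2.82
position: [0.5041, 0.0504, 0.2664]
ee_rot: [0.794, 0.608, -0.001, -0.0]
ft_force: [-0.1, -0.9, 0.4]
grip_width: 0.998
```

```bash
cat >> h.py <<'E'
def yaw(o):
    R=Ro.from_quat(o['ee_rot']).as_matrix(); return np.degrees(np.arctan2(R[1,1],R[0,1]))
def todo(xyz,yw=None):
    o=manip.get_obs(); R=Ro.from_quat(o['ee_rot']).as_matrix()
    print('t',round(o['clock'],2),'pos',o['position'].round(4),'yaw',yaw(o).round(2),'tilt',np.degrees(np.arccos(-R[2,2])).round(2),'q',o['joint_pos'].round(2),'F',o['ft_force'].round(1),'w',round(o['grip_width'],3))
    dl=R.T@(np.array(xyz)-o['position']); print('tool delta',dl.round(4), 'turn z', None if yw is None else round((yaw(o)-yw+180)%360-180,2))
E
python3 - <<'E'
from h import *
todo((.39,-.185,.30),-105)
E
```

```text
t 2.83 pos [0.5041 0.0504 0.2664] yaw -15.12 tilt 0.09 q [-0.72  0.04  0.55  1.74 -0.02  1.37 -0.43] F [-0.1 -0.9  0.4] w 0.998
tool delta [-0.257  -0.0487 -0.0332] turn z 89.88
```

Request:
move_arm --pt "-0.051 -0.01 -0.007 0 0 0 1" --pt "-0.051 -0.01 -0.007 0 0 0 1" --pt "-0.051 -0.01 -0.007 0 0 0 1" --pt "-0.051 -0.01 -0.007 0 0 0 1" --pt "-0.051 -0.01 -0.005 0 0 0 1"

```text
clock: 3.45
position: [0.3873, -0.1861, 0.3005]
ee_rot: [0.795, 0.607, 0.0, -0.0]
ft_force: [0.8, 0.3, 0.3]
grip_width: 1.004
```

Request:
move_arm --pt "0 0 0 0 0 10 1" --pt "0 0 0 0 0 10 1" --pt "0 0 0 0 0 10 1" --pt "0 0 0 0 0 10 1" --pt "0 0 0 0 0 10 1" --pt "0 0 0 0 0 10 1" --pt "0 0 0 0 0 10 1" --pt "0 0 0 0 0 10 1" --pt "0 0 0 0 0 10 1"

```text
clock: 4.58
position: [0.3881, -0.1846, 0.3002]
ee_rot: [0.991, -0.135, -0.0, -0.0]
ft_force: [-0.4, -0.5, -0.0]
grip_width: 1.002
```

```bash
python3 - <<'E'
from h import *
import pickle
o=manip.get_obs(); p,d=viewer.camera('wrist'); pickle.dump((o,p,d),open('w2.pkl','wb'))
todo((.435,-.197,.116),-105)
cv2.imwrite('pics/w2.png',p[:,:,::-1])
E
```

```text
t 4.62 pos [ 0.3882 -0.1846  0.3002] yaw -106.06 tilt 0.01 q [-0.3  -0.2   0.56  1.85  0.11  1.46 -1.61] F [0.4 0.1 0.9] w 1.002
tool delta [ 0.0485 -0.001   0.1842] turn z -1.06
```

View pics/w2.png

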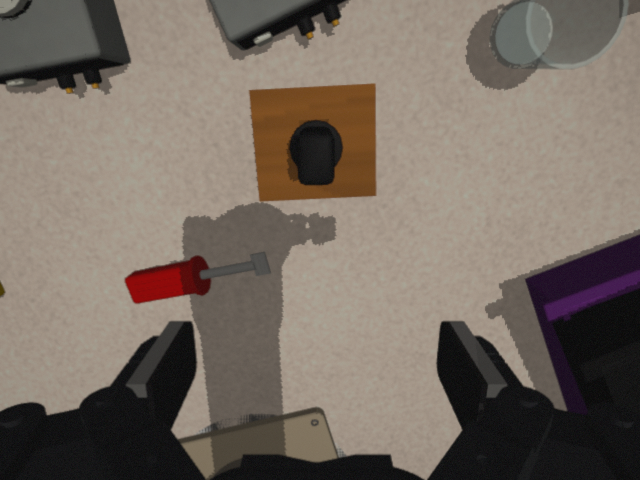

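Wrist view: block at (255–375, 85–200), the black driver's handle upright at (316,155), and the red look-alike lying at (165,280). I'll measure the handle and block here.

```bash
python3 - <<'E'
from h import *
import pickle
o,p,d=pickle.load(open('w2.pkl','rb')); X=cloud('wrist',d,o)
m=np.zeros((480,640),bool); m[75:215,235:395]=1
T=X[m&(abs(X[...,2]-.175)<.004)]; print('htop',len(T),cv2.minAreaRect(np.float32(T[:,:2]*1000)),np.median(T[:,2]))
B=X[m&(abs(X[...,2]-.09)<.004)]; print('block',len(B),cv2.minAreaRect(np.float32(B[:,:2]*1000)),np.median(B[:,2]))
# guard: dark, z ~.096
hs=cv2.cvtColor(p,cv2.COLOR_RGB2HSV)
dk=(m&(p.max(-1)<60)).astype(np.uint8); top=(m&(abs(X[...,2]-.175)<.004)).astype(np.uint8)
c=max(cv2.findContours(top,0,cv2.CHAIN_APPROX_NONE)[0],key=cv2.contourArea); print('top by ray',cv2.minAreaRect(np.float32(plane('wrist',c.reshape(-1,2),.175,o)[:,:2]*1000)))
g=X[m&(abs(X[...,2]-.0965)<.003)&(p.max(-1)<60)]; print('guard',len(g),cv2.minEnclosingCircle(np.float32(g[:,:2]*1000)))
cv2.imwrite('pics/w2z.png',cv2.resize(p[75:215,235:395,::-1],None,fx=4,fy=4,interpolation=cv2.INTER_CUBIC))
E
```

```text
htop 1826 ((432.9864807128906, -196.64892578125), (23.57673454284668, 32.91437530517578), 75.23574829101562) 0.17428538694706802
block 10912 ((434.8085632324219, -196.2114715576172), (100.00225067138672, 90.1039810180664), 77.32994842529297) 0.08977161619312074
top by ray ((433.3880920410156, -196.82559204101562), (23.119029998779297, 32.48853302001953), 75.27226257324219)
guard 605 ((432.8502197265625, -196.5330810546875), 21.510454177856445)
```

View pics/w2z.png

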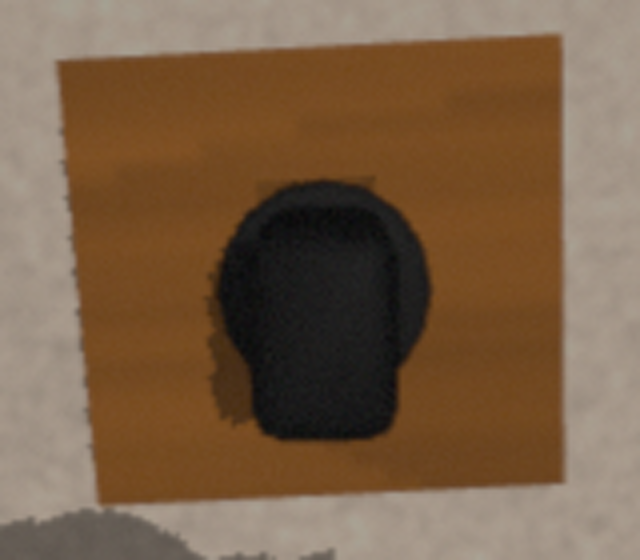

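Request:
move_arm --pt "0.0465 -0.001 0.02 0 0 -1.3 1" --pt "0 0 0.035 0 0 0 1" --pt "0 0 0.035 0 0 0 1" --pt "0 0 0 0 0 0 1"

```text
clock: 5.12
position: [0.4319, -0.1956, 0.2085]
ee_rot: [0.993, -0.121, -0.002, 0.0]
ft_force: [-0.3, 0.5, 1.3]
grip_width: 1.001
```

```bash
python3 - <<'E'
from h import *
todo((.4331,-.1967,.116),-104.75)
E
```

```text
t 5.12 pos [ 0.4319 -0.1956  0.2085] yaw -103.88 tilt 0.26 q [-0.31 -0.01  0.64  1.9   0.01  1.25 -1.48] F [-0.3  0.5  1.3] w 1.001
tool delta [0.0018 0.0007 0.0924] turn z 0.87
```

Request:
move_arm --pt "0.0015 0.001 0.023 0 0 0.9 1" --pt "0 0 0.023 0 0 0 1" --pt "0 0 0.023 0 0 0 1" --pt "0 0 0.023 0 0 0 1" --pt "0 0 0 0 0 0 1" --pt "0 0 0 0 0 0 1"

```text
clock: 5.88
position: [0.4356, -0.1976, 0.1199]
ee_rot: [0.992, -0.13, 0.001, -0.0]
ft_force: [1.0, -0.6, -0.0]
grip_width: 1.001
```

```bash
python3 - <<'E'
from h import *
todo((.4331,-.1967,.116),-104.75)
p,d=viewer.camera('wrist');cv2.imwrite('pics/w3.png',p[:,:,::-1])
E
```

```text
t 5.88 pos [ 0.4356 -0.1976  0.1199] yaw -104.93 tilt 0.11 q [-0.28  0.11  0.65  2.   -0.08  1.05 -1.43] F [ 1.  -0.6 -0. ] w 1.001
tool delta [-0.0026 -0.0002  0.0039] turn z -0.18
```

View pics/w3.png

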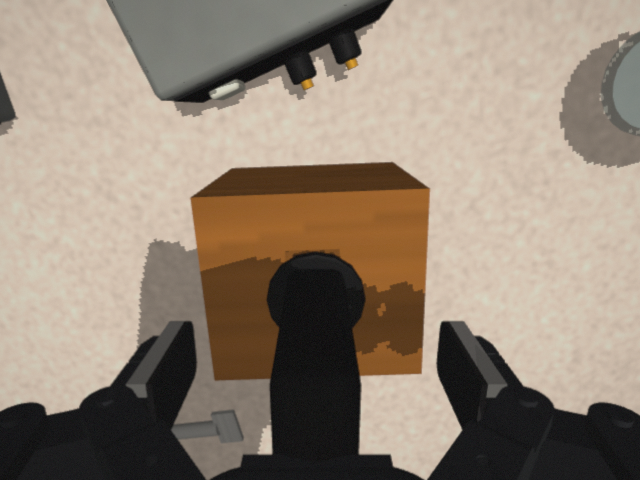

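The handle is centred between the open fingers. Closing.

Request:
move_arm --pt "-0.0025 0 0.001 0 0 0 1" --pt "0 0 0 0 0 0 0" --pt "0 0 0 0 0 0 -0.5" --pt "0 0 0 0 0 0 -1" --pt "0 0 0 0 0 0 -1" --pt "0 0 0 0 0 0 -1" --pt "0 0 0 0 0 0 -1" --force 80

```text
clock: 6.8
position: [0.4324, -0.1966, 0.1174]
ee_rot: [0.991, -0.13, 0.0, -0.0]
ft_force: [-0.1, 0.8, 4.4]
grip_width: 0.273
```

```bash
python3 - <<'E'
from h import *
todo((.4331,-.1967,.216),-104.75)
E
```

```text
t 6.8 pos [ 0.4324 -0.1966  0.1174] yaw -105.0 tilt 0.02 q [-0.28  0.1   0.65  2.01 -0.07  1.05 -1.43] F [-0.1  0.8  4.4] w 0.273
tool delta [ 0.0008 -0.0002 -0.0986] turn z -0.25
```

Request:
move_arm --pt "0 0 -0.01 0 0 0 -1" --pt "0 0 -0.02 0 0 0 -1" --pt "0 0 -0.025 0 0 0 -1" --pt "0 0 -0.025 0 0 0 -1" --pt "0 0 -0.025 0 0 0 -1" --pt "0 0 -0.025 0 0 0 -1" --pt "0 0 0 0 0 0 -1" --pt "0 0 0 0 0 0 -1"

```text
clock: 7.8
position: [0.4317, -0.1966, 0.2465]
ee_rot: [0.991, -0.131, -0.0, -0.0]
ft_force: [-0.1, 0.8, -1.0]
grip_width: 0.272
```

```bash
python3 - <<'E'
from h import *
import pickle
todo((.56,-.08,.25),-8.5)
o=manip.get_obs()
for n in ('wrist','side'):
    p,d=viewer.camera(n);cv2.imwrite(f'pics/{n}4.png',p[:,:,::-1] if n=='wrist' else cv2.resize(p[180:360,220:420,::-1],None,fx=3,fy=3)); pickle.dump((o,p,d),open(n+'4.pkl','wb'))
E
```

```text
t 7.8 pos [ 0.4317 -0.1966  0.2465] yaw -105.01 tilt 0.05 q [-0.32 -0.05  0.64  1.85  0.03  1.33 -1.52] F [-0.1  0.8 -1. ] w 0.272
tool delta [ 0.0937 -0.1459 -0.0035] turn z -96.51
```

View pics/wrist4.png

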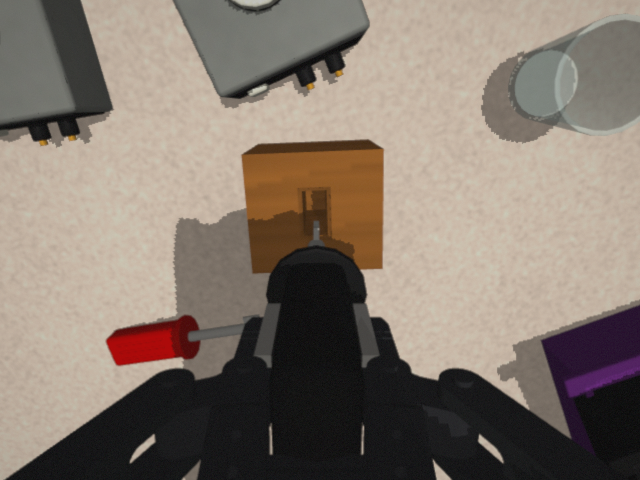

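View pics/side4.png

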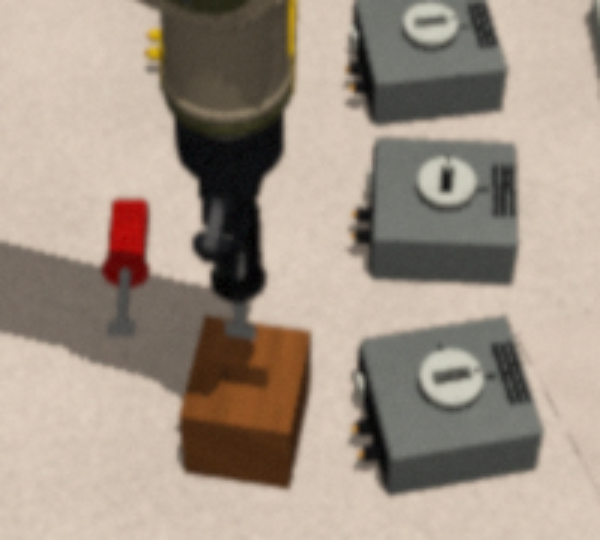

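Mouth visible at about (315,212), driver upright in the grip. Moving above switch a.

Request:
move_arm --pt "0.0215 -0.041 0 0 0 0 -1" --pt "0.0215 -0.041 0 0 0 0 -1" --pt "0.0215 -0.041 0 0 0 0 -1" --pt "0.0215 -0.041 0 0 0 0 -1" --pt "0.0215 -0.041 0 0 0 0 -1" --pt "0.0215 -0.041 0 0 0 0 -1"

```text
clock: 8.65
position: [0.621, 0.0087, 0.2461]
ee_rot: [0.991, -0.131, -0.001, 0.0]
ft_force: [0.2, -0.6, -1.0]
grip_width: 0.269
```

Request:
move_arm --pt "0 0 0 0 0 -10 -1" --pt "0 0 0 0 0 -10 -1" --pt "0 0 0 0 0 -10 -1" --pt "0 0 0 0 0 -10 -1" --pt "0 0 0 0 0 -10 -1" --pt "0 0 0 0 0 -10 -1" --pt "0 0 0 0 0 -10 -1" --pt "0 0 0 0 0 -10 -1" --pt "0 0 0 0 0 -10 -1" --pt "0 0 0 0 0 -6.5 -1"

```text
clock: 9.9
position: [0.62, 0.0074, 0.246]
ee_rot: [0.756, 0.654, -0.001, -0.001]
ft_force: [0.3, 0.6, -0.6]
grip_width: 0.272
```

Request:
move_arm --pt "0 0 0 0 0 0 -1" --pt "0 0 0 0 0 0 -1"

```text
clock: 10.15
position: [0.6203, 0.0075, 0.2467]
ee_rot: [0.758, 0.652, -0.0, -0.0]
ft_force: [-0.2, 0.0, -1.3]
grip_width: 0.271
```

```bash
python3 - <<'E'
from h import *
todo((.6203,.0085,.192),-8.5)
E
```

```text
t 10.15 pos [0.6203 0.0075 0.2467] yaw -8.65 tilt 0.05 q [-0.29  0.32  0.26  1.47 -0.08  1.37 -0.18] F [-0.2  0.  -1.3] w 0.271
tool delta [ 0.001  -0.0001  0.0547] turn z -0.15
```

Down to the tip about 12 mm above the switch (TCP 0.192), then a look.

Request:
move_arm --pt "0.001 0 0.025 0 0 0 -1" --pt "0 0 0.025 0 0 0 -1" --pt "0 0 0.005 0 0 0 -1" --pt "0 0 0 0 0 0 -1" --pt "0 0 0 0 0 0 -1"

```text
clock: 10.78
position: [0.6212, 0.0085, 0.1935]
ee_rot: [0.758, 0.653, 0.001, 0.0]
ft_force: [0.0, -0.9, -0.7]
grip_width: 0.269
```

```bash
python3 - <<'E'
from h import *
import pickle
todo((.6203,.0085,.1724),-8.5)
o=manip.get_obs()
for n in ('wrist','side'):
    p,d=viewer.camera(n);cv2.imwrite(f'pics/{n}5.png',p[:,:,::-1] if n=='wrist' else cv2.resize(p[180:300,300:440,::-1],None,fx=4,fy=4,interpolation=cv2.INTER_CUBIC)); pickle.dump((o,p,d),open(n+'5.pkl','wb'))
E
```

```text
t 10.78 pos [0.6212 0.0085 0.1935] yaw -8.53 tilt 0.1 q [-0.29  0.35  0.25  1.54 -0.09  1.27 -0.17] F [ 0.  -0.9 -0.7] w 0.269
tool delta [-0.0001 -0.0009  0.0211] turn z -0.03
```

View pics/wrist5.png

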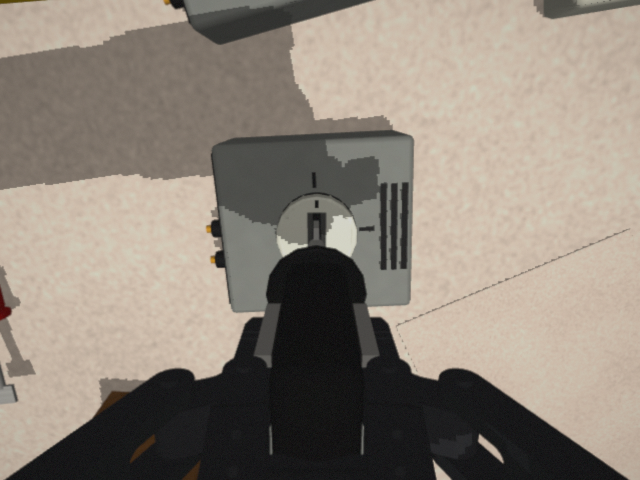

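View pics/side5.png

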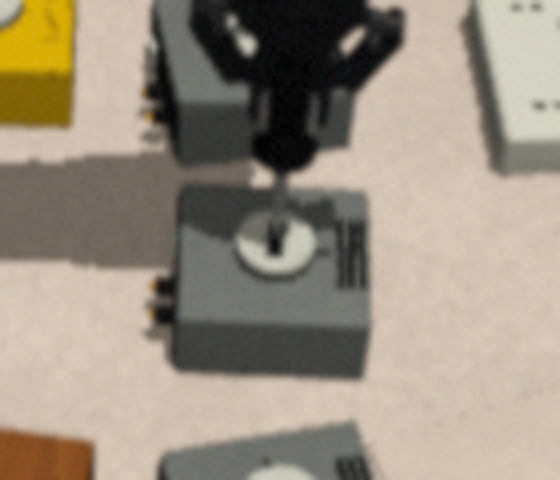

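In the wrist view the blade and slot are both centred at u≈316 and aligned. Inserting gently.

Request:
move_arm --pt "0 -0.0005 0.006 0 0 0 -1" --pt "0 0 0.004 0 0 0 -1" --pt "0 0 0.003 0 0 0 -1" --pt "0 0 0.003 0 0 0 -1" --pt "0 0 0 0 0 0 -1"

```text
clock: 11.5
position: [0.6202, 0.0086, 0.1761]
ee_rot: [0.758, 0.653, 0.0, 0.0]
ft_force: [-0.2, -0.2, -1.0]
grip_width: 0.272
```

```bash
python3 - <<'E'
from h import *
todo((.6203,.0085,.1724),-8.5)
E
```

```text
t 11.5 pos [0.6202 0.0086 0.1761] yaw -8.5 tilt 0.01 q [-0.29  0.36  0.25  1.56 -0.09  1.24 -0.17] F [-0.2 -0.2 -1. ] w 0.272
tool delta [-0.0001  0.0001  0.0037] turn z -0.0
```

Tip at about 0.074, inside the slot with no contact. Going a little further.

Request:
move_arm --pt "0 0 0.002 0 0 0 -1" --pt "0 0 0.001 0 0 0 -1" --pt "0 0 0 0 0 0 -1"

```text
clock: 11.88
position: [0.6202, 0.0086, 0.1733]
ee_rot: [0.758, 0.653, 0.0, 0.0]
ft_force: [1.5, -1.0, -2.2]
grip_width: 0.269
```

```bash
python3 - <<'E'
from h import *
todo((.6203,.0085,.1724),-8.5)
p,d=viewer.camera('side');cv2.imwrite('pics/side6.png',cv2.resize(p[180:300,300:440,::-1],None,fx=4,fy=4,interpolation=cv2.INTER_CUBIC))
E
```

```text
t 11.88 pos [0.6202 0.0086 0.1733] yaw -8.51 tilt 0.01 q [-0.29  0.36  0.25  1.56 -0.09  1.23 -0.17] F [ 1.5 -1.  -2.2] w 0.269
tool delta [-0.0001  0.0001  0.0009] turn z -0.01
```

View pics/side6.png

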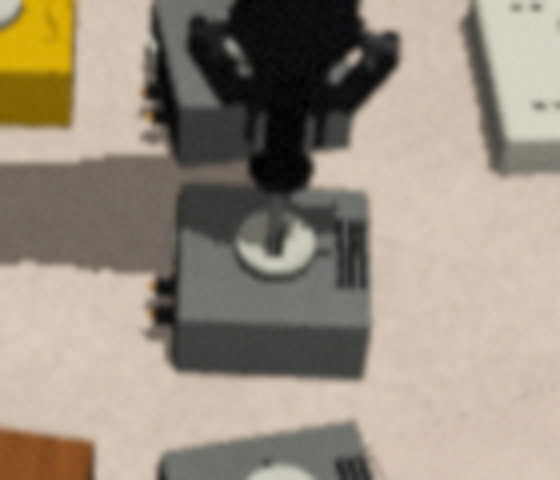

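The blade is about 7 mm deep in the slot. Turning clockwise. Slot play is about 7° per side, so I expect roughly 94° to the stop.

Request:
move_arm --pt "0 0 0 0 0 8 -1" --pt "0 0 0 0 0 8 -1" --pt "0 0 0 0 0 8 -1" --pt "0 0 0 0 0 8 -1" --pt "0 0 0 0 0 8 -1"

```text
clock: 12.55
position: [0.6207, 0.0083, 0.1734]
ee_rot: [0.936, 0.352, 0.001, 0.0]
ft_force: [4.6, -0.8, -3.7]
grip_width: 0.269
```

```bash
python3 - <<'E'
from h import *
todo((.6203,.0085,.1733),-48.5); print(manip.get_obs()['torque'])
E
```

```text
t 12.55 pos [0.6207 0.0083 0.1734] yaw -48.76 tilt 0.08 q [-0.37  0.37  0.36  1.57 -0.13  1.23 -0.84] F [ 4.6 -0.8 -3.7] w 0.269
tool delta [-0.0002 -0.0004  0.0001] turn z -0.26
[-0.34121706 -1.11964093  0.14392843]
```

Request:
move_arm --pt "0 0 0 0 0 8 -1" --pt "0 0 0 0 0 8 -1" --pt "0 0 0 0 0 8 -1" --pt "0 0 0 0 0 8 -1" --pt "0 0 0 0 0 8 -1" --pt "0 0 0 0 0 2 -1" --pt "0 0 0 0 0 2 -1" --pt "0 0 0 0 0 2 -1"

```text
clock: 13.55
position: [0.6204, 0.0084, 0.1734]
ee_rot: [0.999, -0.04, 0.0, 0.0]
ft_force: [3.8, -1.7, -3.1]
grip_width: 0.269
```

```bash
python3 - <<'E'
from h import *
todo((.6203,.0085,.1733),-102); print(manip.get_obs()['torque'])
E
```

```text
t 13.55 pos [0.6204 0.0084 0.1734] yaw -94.55 tilt 0.04 q [-0.47  0.38  0.49  1.58 -0.19  1.23 -1.6 ] F [ 3.8 -1.7 -3.1] w 0.269
tool delta [-0.0001 -0.0001  0.0001] turn z 7.45
[-0.40803282 -1.34955119  0.12433887]
```

Request:
move_arm --pt "0 0 0 0 0 2 -1" --pt "0 0 0 0 0 2 -1" --pt "0 0 0 0 0 2 -1" --pt "0 0 0 0 0 0 -1"

```text
clock: 14.05
position: [0.6203, 0.0086, 0.1734]
ee_rot: [0.996, -0.092, 0.0, -0.0]
ft_force: [3.6, -1.1, -3.4]
grip_width: 0.272
```

```bash
python3 - <<'E'
from h import *
todo((.6203,.0085,.1733),-102); print(manip.get_obs()['torque'])
E
```

```text
t 14.05 pos [0.6203 0.0086 0.1734] yaw -100.58 tilt 0.03 q [-0.48  0.38  0.51  1.58 -0.19  1.23 -1.7 ] F [ 3.6 -1.1 -3.4] w 0.272
tool delta [-0.      0.0001  0.0001] turn z 1.42
[-0.49820624 -1.54806052  0.10729024]
```

Request:
move_arm --pt "0 0 0 0 0 1 -1" --pt "0 0 0 0 0 1 -1" --pt "0 0 0 0 0 0 -1"

```text
clock: 14.42
position: [0.6203, 0.0086, 0.1734]
ee_rot: [0.994, -0.109, 0.0, -0.0]
ft_force: [5.2, -1.5, -3.7]
grip_width: 0.27
```

```bash
python3 - <<'E'
from h import *
todo((.6203,.0085,.1733),-102); print(manip.get_obs()['torque'])
E
```

```text
t 14.43 pos [0.6203 0.0086 0.1734] yaw -102.57 tilt 0.03 q [-0.49  0.38  0.51  1.58 -0.2   1.23 -1.73] F [ 5.2 -1.5 -3.7] w 0.27
tool delta [0.     0.0001 0.0001] turn z -0.57
[-0.475688   -1.49198937  0.09376059]
```

Request:
move_arm --pt "0 0 0 0 0 1 -1" --pt "0 0 0 0 0 1 -1" --pt "0 0 0 0 0 0 -1"

```text
clock: 14.8
position: [0.6203, 0.0086, 0.1734]
ee_rot: [0.992, -0.127, 0.0, -0.0]
ft_force: [4.2, -0.8, -3.0]
grip_width: 0.269
```

```bash
python3 - <<'E'
from h import *
todo((.6203,.0085,.1733),-102); print(manip.get_obs()['torque'])
E
```

```text
t 14.8 pos [0.6203 0.0086 0.1734] yaw -104.57 tilt 0.03 q [-0.49  0.38  0.52  1.58 -0.2   1.23 -1.76] F [ 4.2 -0.8 -3. ] w 0.269
tool delta [-0.      0.0001  0.0001] turn z -2.57
[-0.43133607 -1.53267636  0.07825169]
```

```bash
python3 - <<'E'
from h import *
import pickle
o=manip.get_obs()
for n in ('wrist','side'):
    p,d=viewer.camera(n);cv2.imwrite(f'pics/{n}7.png',cv2.resize(p[60:300,200:440,::-1],None,fx=2.5,fy=2.5,interpolation=cv2.INTER_CUBIC) if n=='wrist' else cv2.resize(p[180:300,300:440,::-1],None,fx=4,fy=4,interpolation=cv2.INTER_CUBIC)); pickle.dump((o,p,d),open(n+'7.pkl','wb'))
E
```

View pics/wrist7.png

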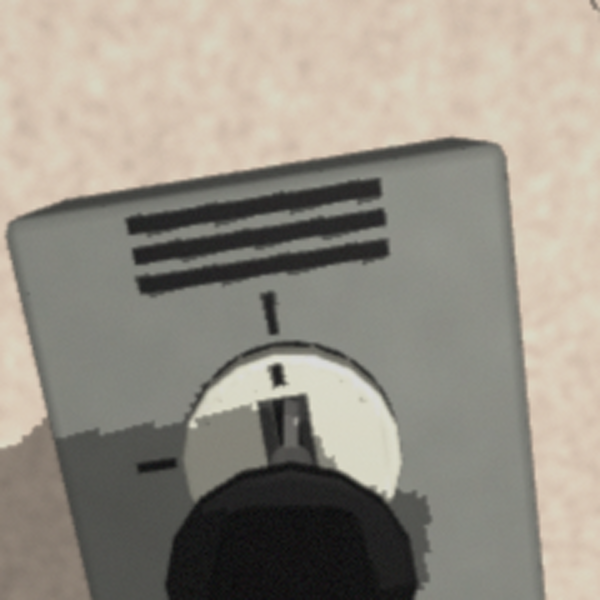

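View pics/side7.png

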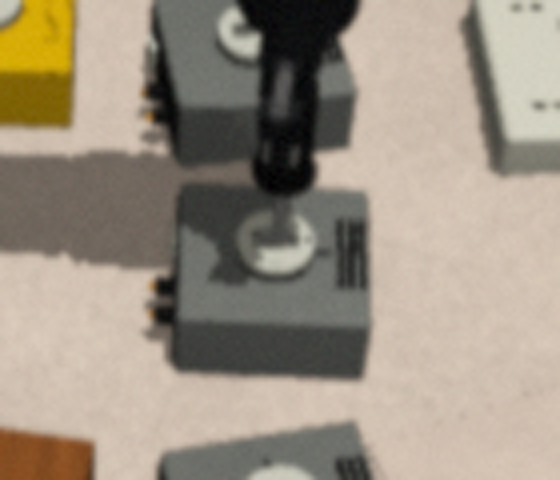

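The disc's index mark is close to the front-back tick. I'll continue in small steps, watching for the stop torque.

Request:
move_arm --pt "0 0 0 0 0 1 -1" --pt "0 0 0 0 0 1 -1" --pt "0 0 0 0 0 1 -1" --pt "0 0 0 0 0 0 -1"

```text
clock: 15.4
position: [0.6203, 0.0086, 0.1734]
ee_rot: [0.988, -0.152, 0.0, -0.0]
ft_force: [5.2, -1.4, -3.4]
grip_width: 0.27
```

```bash
python3 - <<'E'
from h import *
todo((.6203,.0085,.1733),-102); print(manip.get_obs()['torque'])
E
```

```text
t 15.4 pos [0.6203 0.0086 0.1734] yaw -107.54 tilt 0.03 q [-0.5   0.39  0.53  1.58 -0.2   1.23 -1.81] F [ 5.2 -1.4 -3.4] w 0.27
tool delta [0.     0.0001 0.0001] turn z -5.54
[-0.45339989 -1.60596076  0.36987137]
```

Request:
move_arm --pt "0 0 0 0 0 1 -1" --pt "0 0 0 0 0 0 -1"

```text
clock: 15.65
position: [0.6204, 0.0087, 0.1734]
ee_rot: [0.987, -0.161, 0.0, -0.0]
ft_force: [5.2, -1.3, -3.4]
grip_width: 0.27
```

```bash
python3 - <<'E'
from h import *
todo((.6203,.0085,.1733),-102); o=manip.get_obs();print(o['torque'])
p,d=viewer.camera('wrist');cv2.imwrite('pics/w8.png',cv2.resize(p[60:300,200:440,::-1],None,fx=2.5,fy=2.5,interpolation=cv2.INTER_CUBIC))
E
```

```text
t 15.65 pos [0.6204 0.0087 0.1734] yaw -108.53 tilt 0.04 q [-0.5   0.39  0.53  1.58 -0.2   1.23 -1.83] F [ 5.2 -1.3 -3.4] w 0.27
tool delta [-0.      0.0002  0.0001] turn z -6.53
[-0.56254366 -1.67262065  0.46874944]
```

View pics/w8.png

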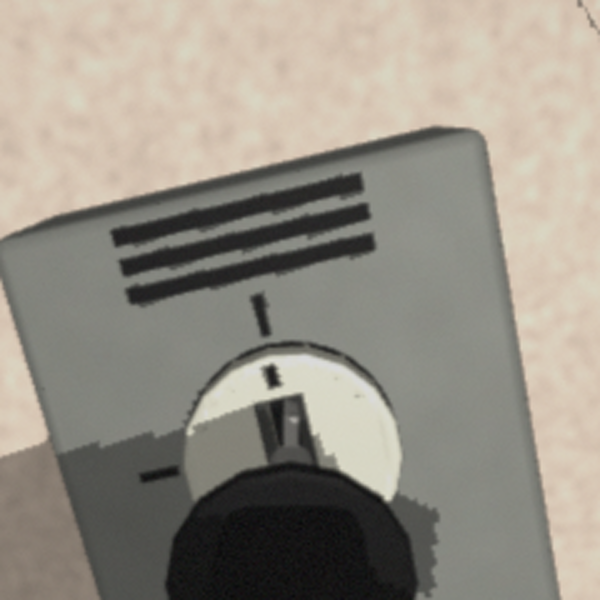

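The stop is reached: torque rose from 0.1 to 0.47 N m and the mark lines up with the tick. I'll back off to the middle of the slot's play, then lift out.

Request:
move_arm --pt "0 0 0 0 0 -3 -1" --pt "0 0 0 0 0 -3 -1" --pt "0 0 0 0 0 -2 -1" --pt "0 0 0 0 0 0 -1"

```text
clock: 16.2
position: [0.6195, 0.0088, 0.1731]
ee_rot: [0.996, -0.092, -0.001, -0.0]
ft_force: [-1.1, -0.9, -1.9]
grip_width: 0.27
```

```bash
python3 - <<'E'
from h import *
todo((.6203,.0085,.25),-102); o=manip.get_obs();print(o['torque'])
E
```

```text
t 16.2 pos [0.6195 0.0088 0.1731] yaw -100.53 tilt 0.09 q [-0.48  0.38  0.51  1.58 -0.19  1.23 -1.7 ] F [-1.1 -0.9 -1.9] w 0.27
tool delta [ 0.0007  0.0002 -0.0769] turn z 1.47
[-0.10239723  0.09790818 -0.01303632]
```

Request:
move_arm --pt "0 0 -0.005 0 0 0 -1" --pt "0 0 -0.01 0 0 0 -1" --pt "0 0 -0.02 0 0 0 -1" --pt "0 0 -0.02 0 0 0 -1" --pt "0 0 -0.02 0 0 0 -1" --pt "-0.04 0 0 0 0 0 -1" --pt "-0.04 0 0 0 0 0 -1" --pt "0 0 0 0 0 0 -1"

```text
clock: 17.2
position: [0.5398, 0.0238, 0.2494]
ee_rot: [0.996, -0.091, 0.0, -0.001]
ft_force: [0.5, -0.5, -1.2]
grip_width: 0.273
```

```bash
python3 - <<'E'
from h import *
import pickle
todo((.4324,-.1966,.246),-105)
o=manip.get_obs(); p,d=viewer.camera('wrist'); pickle.dump((o,p,d),open('w9.pkl','wb')); cv2.imwrite('pics/w9.png',p[:,:,::-1])
p2,_=viewer.camera('top'); cv2.imwrite('pics/top9.png',cv2.resize(p2[130:330,260:460,::-1],(600,600),interpolation=cv2.INTER_CUBIC))
E
```

```text
t 17.2 pos [0.5398 0.0238 0.2494] yaw -100.46 tilt 0.13 q [-0.59  0.13  0.51  1.69 -0.07  1.34 -1.82] F [ 0.5 -0.5 -1.2] w 0.273
tool delta [-0.0656  0.2363  0.0029] turn z 4.54
```

View pics/w9.png

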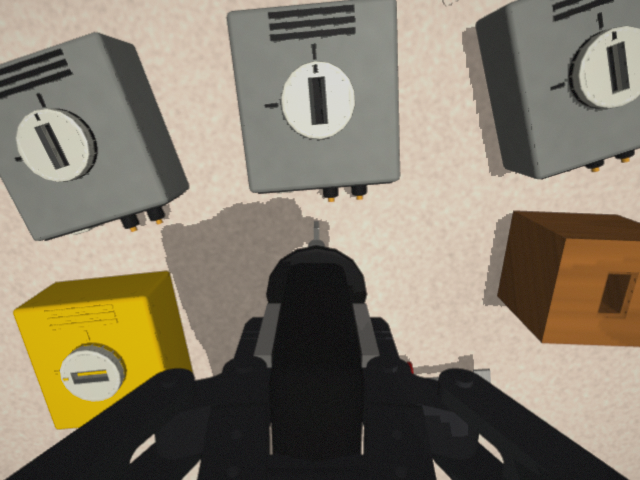

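Switch a, at (318,100), is now front-back. I'll measure its angle against the unit and against b and c.

```bash
python3 - <<'E'
from h import *
import pickle
o,p,d=pickle.load(open('w9.pkl','rb')); X=cloud('wrist',d,o)
def ax(r):
    (w,h),a=r[1],r[2]; a=a if w>h else a+90; return (a+90)%180-90
for n,(u,v),box in (('a',(318,100),(0,200,215,410)),('c',(55,146),(25,245,0,195))):
    m=np.zeros((480,640),np.uint8); cv2.circle(m,(u,v),29,1,-1)
    s=((m>0)&(p.max(-1)<120)).astype(np.uint8)
    c=max(cv2.findContours(s,0,cv2.CHAIN_APPROX_NONE)[0],key=cv2.contourArea)
    r=cv2.minAreaRect(np.float32(plane('wrist',c.reshape(-1,2),.078,o)[:,:2]*1000))
    B=X[box[0]:box[1],box[2]:box[3]].reshape(-1,3); B=B[abs(B[:,2]-.065)<.004]
    rb=cv2.minAreaRect(np.float32(B[:,:2]*1000))
    print(n,'slot',r,'axis',ax(r),'box',rb,'axis',ax(rb))
# mouth: depth below .08 inside block top
m=np.zeros((480,640),np.uint8); m[262:325,585:639]=1
s=((m>0)&(X[...,2]<.083)).astype(np.uint8); print(s.sum())
c=max(cv2.findContours(s,0,cv2.CHAIN_APPROX_NONE)[0],key=cv2.contourArea)
print('mouth',cv2.minAreaRect(np.float32(plane('wrist',c.reshape(-1,2),.088,o)[:,:2]*1000)), cv2.boundingRect(c))
E
```

```text
a slot ((620.2130126953125, 8.528743743896484), (11.393668174743652, 31.446727752685547), 84.361083984375) axis -5.638916015625 box ((620.1195678710938, 8.372737884521484), (119.65364837646484, 129.55162048339844), 84.3094253540039) axis -5.690574645996094
c slot ((624.2260131835938, 205.4762725830078), (31.446861267089844, 11.47709846496582), 6.673830032348633) axis 6.673830032348633 box ((624.5137329101562, 204.49496459960938), (130.02957153320312, 120.16727447509766), 5.973114490509033) axis 5.973114490509033
694
mouth ((437.19635009765625, -194.98191833496094), (15.540046691894531, 31.884315490722656), 77.48246765136719) (599, 273, 29, 38)
```

View pics/top9.png

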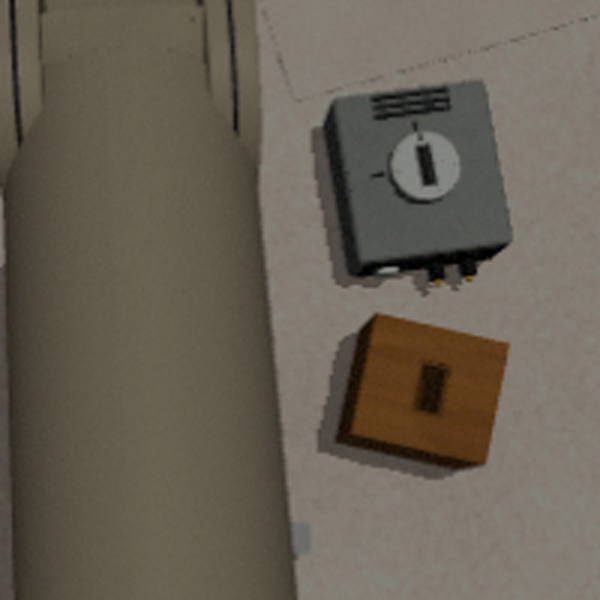

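Slot axis -5.64° against unit axis -5.69°, so the switch is at its stop. Now back to the block.

Request:
move_arm --pt "-0.0128 0.0472 0 0 0 0 -1" --pt "-0.0128 0.0472 0 0 0 0 -1" --pt "-0.0128 0.0472 0 0 0 0 -1" --pt "-0.0128 0.0472 0 0 0 0 -1" --pt "-0.0128 0.0472 0 0 0 0 -1" --pt "0 0 0 0 0 2.5 -1" --pt "0 0 0 0 0 0 -1" --pt "0 0 0 0 0 0 -1"

```text
clock: 18.3
position: [0.4361, -0.1969, 0.2484]
ee_rot: [0.994, -0.112, 0.0, 0.0]
ft_force: [-0.1, 0.0, -1.7]
grip_width: 0.273
```

```bash
python3 - <<'E'
from h import *
todo((.434,-.1966,.20),-103)
p,d=viewer.camera('wrist'); cv2.imwrite('pics/w10.png',p[:,:,::-1])
p2,_=viewer.camera('side'); cv2.imwrite('pics/side10.png',cv2.resize(p2[200:360,220:380,::-1],None,fx=3.5,fy=3.5,interpolation=cv2.INTER_CUBIC))
E
```

```text
t 18.3 pos [ 0.4361 -0.1969  0.2484] yaw -102.91 tilt 0.02 q [-0.38 -0.04  0.7   1.84  0.03  1.34 -1.48] F [-0.1  0.  -1.7] w 0.273
tool delta [-0.0021  0.0001  0.0484] turn z 0.09
```

View pics/w10.png

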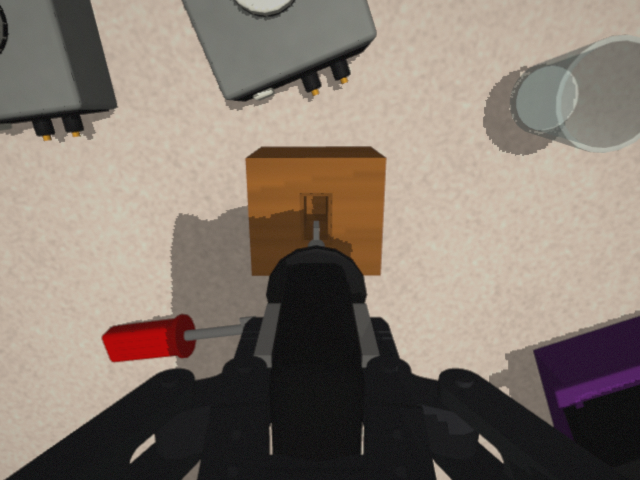

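View pics/side10.png

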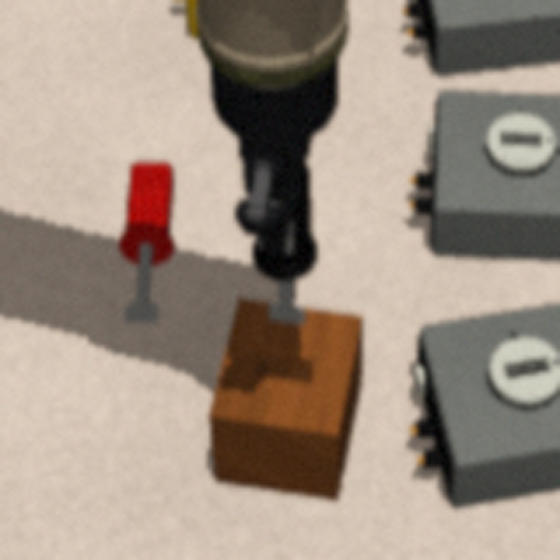

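The blade, at u≈316, lines up with the mouth at u≈316. Lowering.

Request:
move_arm --pt "-0.0015 0 0.02 0 0 0 -1" --pt "0 0 0.02 0 0 0 -1" --pt "0 0 0.015 0 0 0 -1" --pt "0 0 0.015 0 0 0 -1" --pt "0 0 0 0 0 0 -1"

```text
clock: 19.02
position: [0.4336, -0.1966, 0.1774]
ee_rot: [0.994, -0.113, -0.001, 0.0]
ft_force: [-1.0, -0.4, -1.7]
grip_width: 0.266
```

```bash
python3 - <<'E'
from h import *
todo((.434,-.1966,.1174),-103)
E
```

```text
t 19.02 pos [ 0.4336 -0.1966  0.1774] yaw -102.99 tilt 0.1 q [-0.37  0.02  0.72  1.94 -0.02  1.18 -1.44] F [-1.  -0.4 -1.7] w 0.266
tool delta [ 0.0005 -0.0001  0.06  ] turn z 0.01
```

Request:
move_arm --pt "0 0 0.015 0 0 0 -1" --pt "0 0 0.015 0 0 0 -1" --pt "0 0 0.015 0 0 0 -1" --pt "0 0 0.008 0 0 0 -1" --pt "0 0 0.004 0 0 0 -1" --pt "0 0 0 0 0 0 -1" --pt "0 0 0 0 0 0 -1"

```text
clock: 19.9
position: [0.4344, -0.1969, 0.1217]
ee_rot: [0.994, -0.113, 0.0, -0.0]
ft_force: [0.5, 0.8, -1.0]
grip_width: 0.269
```

```bash
python3 - <<'E'
from h import *
todo((.434,-.1966,.1174),-103)
E
```

```text
t 19.9 pos [ 0.4344 -0.1969  0.1217] yaw -103.0 tilt 0.04 q [-0.35  0.11  0.72  2.01 -0.08  1.06 -1.39] F [ 0.5  0.8 -1. ] w 0.269
tool delta [-0.0004 -0.0003  0.0043] turn z -0.0
```

Request:
move_arm --pt "0 0 0.002 0 0 0 -1" --pt "0 0 0.001 0 0 0 -1" --pt "0 0 0.001 0 0 0 -1" --pt "0 0 0 0 0 0 -1"

```text
clock: 20.4
position: [0.4341, -0.1969, 0.1175]
ee_rot: [0.994, -0.113, 0.0, -0.0]
ft_force: [-1.1, 1.5, 2.7]
grip_width: 0.272
```

```bash
python3 - <<'E'
from h import *
todo((.434,-.1966,.1174),-103)
E
```

```text
t 20.4 pos [ 0.4341 -0.1969  0.1175] yaw -103.0 tilt 0.01 q [-0.35  0.11  0.72  2.01 -0.09  1.05 -1.38] F [-1.1  1.5  2.7] w 0.272
tool delta [-0.0002 -0.0002  0.0001] turn z -0.0
```

The height matches the stored grasp and there is light contact, so the driver is seated. Opening gradually.

Request:
move_arm --pt "0 0 0.0003 0 0 0 -1" --pt "0 0 0 0 0 0 -0.35" --pt "0 0 0 0 0 0 -0.2" --pt "0 0 0 0 0 0 0.2" --pt "0 0 0 0 0 0 0.6" --pt "0 0 0 0 0 0 1" --pt "0 0 0 0 0 0 1" --pt "0 0 0 0 0 0 1" --force 20

```text
clock: 21.4
position: [0.434, -0.1969, 0.117]
ee_rot: [0.994, -0.113, 0.0, -0.0]
ft_force: [0.9, -0.2, -0.2]
grip_width: 1.0
```

Request:
move_arm --pt "0 0 -0.02 0 0 0 1" --pt "0 0 -0.03 0 0 0 1" --pt "0 0 -0.04 0 0 0 1" --pt "0 0 -0.04 0 0 0 1" --pt "0 0 -0.04 0 0 0 1" --pt "-0.04 0 0 0 0 0 1" --pt "0 0 0 0 0 0 1" --pt "0 0 0 0 0 0 1"

```text
clock: 22.4
position: [0.3953, -0.1878, 0.287]
ee_rot: [0.994, -0.113, 0.0, -0.0]
ft_force: [0.4, 0.3, 0.8]
grip_width: 1.002
```

```bash
python3 - <<'E'
from h import *
import pickle
todo((.434,-.1966,.1174),-103)
o=manip.get_obs(); p,d=viewer.camera('wrist'); cv2.imwrite('pics/w11.png',p[:,:,::-1]); X=cloud('wrist',d,o)
m=np.zeros((480,640),bool); m[60:290,215:415]=1
for z in (.165,.175,.185):
  T=X[m&(abs(X[...,2]-z)<.004)]; print(z,len(T))
T=X[m&(abs(X[...,2]-.175)<.005)]; print('htop',len(T),cv2.minAreaRect(np.float32(T[:,:2]*1000)),np.median(T[:,2]),T[:,2].std())
g=X[m&(X[...,2]>.0935)&(X[...,2]<.11)&(p.max(-1)<60)]; print('guard',len(g),np.median(g[:,2]),cv2.minEnclosingCircle(np.float32(g[abs(g[:,2]-.0965)<.003][:,:2]*1000)))
p2,_=viewer.camera('side'); cv2.imwrite('pics/side11.png',p2[:,:,::-1])
E
```

```text
t 22.4 pos [ 0.3953 -0.1878  0.287 ] yaw -102.98 tilt 0.05 q [-0.4  -0.2   0.66  1.86  0.12  1.44 -1.57] F [0.4 0.3 0.8] w 1.002
tool delta [0.0396 0.     0.1696] turn z 0.02
0.165 34
0.175 1956
0.185 0
htop 2034 ((434.9405517578125, -197.11166381835938), (23.719863891601562, 33.09376525878906), 77.88566589355469) 0.17430152946280603 0.0012781236703408676
guard 668 0.09570401843239024 ((434.7580871582031, -196.6991424560547), 21.563879013061523)
```

View pics/w11.png

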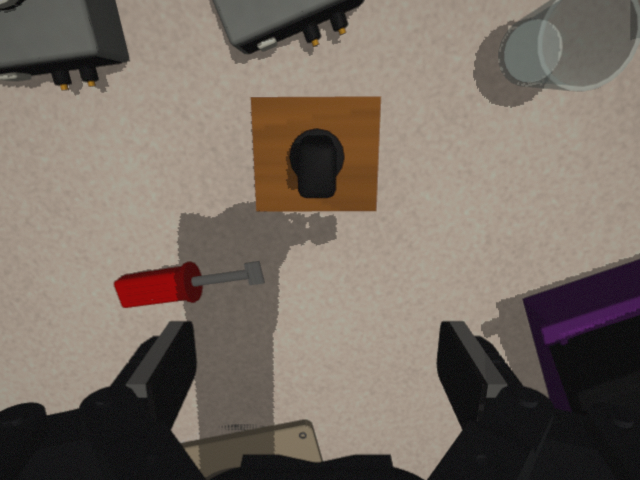

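View pics/side11.png

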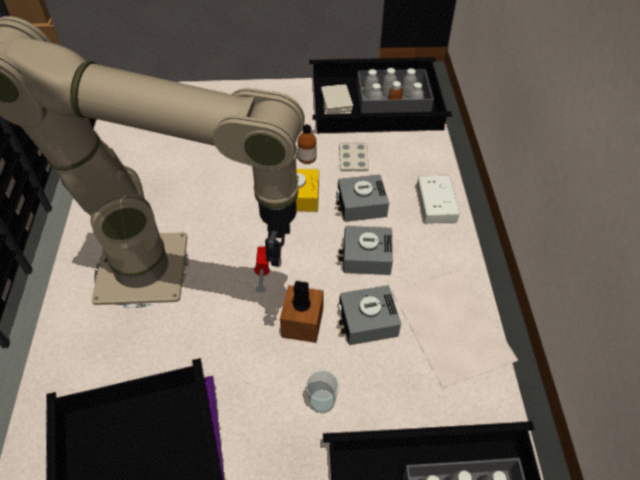

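The driver is seated: top at 0.174 m, guard at 0.096 m, top and guard centred on each other. All three slots are front-back and nothing else has moved. Handing in.

```bash
python3 -c "
from workcell import manip
print(manip.hand_in())"
```

```text
the job is handed in; nothing more can be done
None
```

I turned the odd switch (the middle unit, unit_a) clockwise to its stop with the wide screwdriver and put the screwdriver back in its block. I then handed in at about 22.5 s of the 54 s allowed.

**Switch:** Torque rose from about 0.1 to 0.47 N m at the stop. Afterwards the slot measured -5.64° against the unit's -5.69°, so it lies front to back.

**Screwdriver:** It stands upright and fully down. Its top is at 174 mm (175 expected) and its guard at about 96 mm. The two are centred on each other to under 0.5 mm.

**Rest of the bench:** The final pictures show the other two switches still front to back and everything else in place. Wrist forces stayed near 5 N.

**Disagreements:** The stop came about 5° of tool turn later than I had worked out, probably from twist in the grip. The top and wrist cameras differed by 1 to 2 mm on the switch's position. Neither affected the result.

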